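# Extend the saw bench's length stop by one hole and lock it

### The arm

A 6-joint arm with a two-finger parallel gripper is mounted at the origin on the work surface. World frame = base frame: x ahead of the robot, y to its left, z up, the work surface at z = 0. Lengths are in mm, angles in rad, forces in N, time in s.
With the tool pointing down it reaches from about 400 to 925 mm from the base axis. Payload 12.5 kg.
Tool frame: the origin (TCP) lies on the centre line of the jaws, within the pads' length; the fingertips stand 8 mm ahead of it and the grasp point (between the pads) lies 11 mm behind it; z points along the fingers, x is the direction in which the jaws open and shut, and the axes are right-handed (so a half turn about z gives the same grasp; the last joint's range is limited). The gripper opens to 95 mm and grips with 3 to 60 N. Pads are 20 mm wide; open, the fingers measure 119 mm over their backs; the gripper's body (75 mm by 180 mm) begins 59 mm behind the grasp point.
Start: joints at [-1.213, 0.491, 1.559, -0, 1.092, -0.106], TCP at [279.618, -558.981, 222.661] pointing down, gripper open.
Joint ranges: [-3.1, 3.1], [-0.84, 2.19], [0.05, 2.79], [-1.13, 4.28], [0.06, 2.93], [-2.69, 2.69]. Speed limits (rad/s): [2.22, 2.22, 2.79, 3.14, 3.14, 3.14].

### API

Orientations are given as [roll, pitch, yaw] about the fixed x, y, z axes, in that order (R = Rz(yaw) Ry(pitch) Rx(roll)).
In Python, from cell import env gives the robot as it stands. The module is installed in compiled form; this text tells all that it offers.
- The arm moves only by the tool send_rows, never from a script. Its argument "moves" is a list that holds one entry, the list of rows, each a list of 6 numbers: the shift along the tool's x, y, z as a fraction of full scale, then the turn, a rotation vector about the tool's x, y, z as a fraction of full scale. A call has 1 to 12 rows; each row is the pose to reach, as a shift and turn from the pose commanded when the call began, along the tool's axes at that moment; what a row does not reach only later rows make up. Full scale, the value 1, is 0.3 m for a shift and 90 degrees for a turn. A row lasts 1/12 s, in which the tool goes at most 41.7 mm and 7.16 degrees, less where a joint would pass 70% of its speed; a pose out of reach is approached as far as the arm can. A call with a number of a shift or a turn outside -1 to 1 is refused whole. A call with a gripper value outside its range is refused whole. "grip" is the gripper's target within -1 to 1 (shut at 1, half-way at 0, fully open at -1), set as the call begins (left out, the last holds). The fingers move at their own pace and stop on an object; the grip force is fixed at half the most. Time passes only in rows, so rows that repeat a pose let the fingers close. It gives the time, the measured TCP pose, the force and the opening at its end, in the units of the state.
- env.state(): the state, without advancing time (a new reading comes with each control period).
- env.read_camera(name): name is "scene" or "top"; returns a dict with "image" (420x560x3 uint8, red, green, blue), "mtx" (3x3 intrinsics, pixels), "distortion" ([k1, k2, p1, p2, k3] as OpenCV has them; the pictures are not rectified), "T" (4x4, takes a point from camera to world coordinates). Camera axes: x right, y up, looking along -z (the intrinsics and any distortion apply to the point x, -y, -z); pixel columns grow to the right and rows downward; lengths in mm; the calibration is good to about 2 mm. A picture is of the moment at which its call begins. There is no depth.
- env.job_done(): hands the job in, once; it reports no verdict.
Trained networks look in the newest picture that a camera, given by its name, has taken for a name from the list of things; names that differ only in an ending like _2 or _b are one class to them, and where a whole thing is asked for, a point or a joint stands for the part that bears it (a point fixed in the world has none). Each returns a list of dicts, best first, with "confidence" (0 to 1); they miss things now and then, are a little off and sometimes report something else, mostly with a low value. They report only what shows in the picture. A call takes as long as a camera call.
- env.look_for(camera, thing): "xy" ([column, row] in pixels, amid what is visible of it).
- env.outline_of(camera, thing): "region" (420x560 bool, what is visible of it) and "xy" ([column, row] in pixels, amid what is visible of it).
The state is a dict: "t": time; "joints": joint angles; "qvel": joint speeds; "tau": joint torques, N m; "eef_pos": TCP position; "tcp_rot": TCP orientation; "ft_force": force on the tool from outside, world axes, zero at the start; "moment": the same for the moment, N m; "opening": opening from 0.0 (shut) to 1.0 (fully open).
Only numpy, scipy, OpenCV 4.12 (cv2) and the standard library are available. Lean on these libraries where they do the work, as an engineer would, in place of code of your own. Each camera call takes 0.05 s, during which the arm holds its last target. There are 200 camera calls.

### The job

Lengthen the saw bench's telescoping length stop by one hole: press down its sprung button, slide the inner tube outwards and let the button pop fully up in the next hole. Then turn the wing knob clockwise until its sprung follower drops into the notch of the cam. Leave the other things on the bench where they are.

Things in the scene. Friction and masses are not known exactly. Their poses are not given: they have to be found in the camera images.
- work_stop: Fixed length stop: aluminium outer tube 280 long, 50 wide, top 56 above the bench, on a dark steel base plate 300 x 110 x 12. Origin on the bench under the tube; y runs along the tube to the open end where the steel inner tube comes out (outwards), x across it away from the robot, z up. The inner tube's end carries an upright plate 100 wide, 95 high, 165 from the origin at the start.
- button_cap (a point): Centre of the button's black cap: upright cylinder 26 in diameter, 28 high; with the button up it spans 70 to 98 above the bench, 14 clear of the tube's top. The button rides on the inner tube: moving the cap along moves the tube. Its neck (6 thick) runs in the slot; its shoulder (12 long) locks in a window when up.
- snap_button (a joint): How far the button is pressed down, m: 0 fully up, 0.011 bottomed. Spring 3 N at first, 7 N at the bottom. Its shoulder is clear of the tube's wall from 0.006 on (press about 0.008); let go between holes it rests at about 0.005 under the wall and slides there until it meets a window and pops up.
- stop_tube (a joint): How far the inner tube is slid out from its starting hole, m: 0 at the start, +0.040 at the next hole outwards, +0.080 at the one after, -0.040 at the hole inwards. Friction about 2 N, it stays where it is left. The shoulder has 2 mm of play each way in a window.
- knob_grip (a point): Point on the upright axis of the black wing knob, 94 above the bench, at x = 0, y = 85 from the stop's origin: middle of its wing, a bar 60 long, 13 thick, from 76 to 108 above the bench. The point turns with the knob; the wing's long direction is the point's x axis turned 2.901 rad counterclockwise from above.
- cam_knob (a joint): Turn of the knob clockwise from above, rad. Starts between 0 and 0.35 with the wing roughly across the tube; the follower drops in between 1.25 and 1.30; at 1.33 the wing lies along the tube (the stop's y) and beyond that the notch's far wall resists further turning. Once the follower is in, it keeps the knob from turning back. Needs about 0.1 Nm.
- follower (a joint): Place of the small brass follower, sprung against the cam's rim on the far (+x) side of the knob, m: 0 at the start, rises to about +0.004 as the knob is turned, and falls to -0.003 when it has dropped into the notch. It lies under 76 above the bench.
- ink_tub: Bystander: closed white ink tub 90 in diameter, 85 high, standing at the far side of the stop; origin under its centre.
- screwdriver: Bystander: screwdriver with black handle, lying on the robot's side of the stop; origin at its underside.
- tape_measure: Bystander: grey tape measure 65 x 34 x 60 high, on the robot's side of the stop; origin under its centre.
- offcut: Bystander: wooden offcut 45 x 120 x 20 lying at the far side of the stop; origin under its centre.
- next_hole (a point): Centre of the next hole outwards, on the tube's top (56 above the bench, y = -30 from the stop's origin). Four such windows, each 16 long along the tube, 40 apart at y = -110, -70, -30, 10, are joined by a slot 8 wide, so a pressed button can be slid along. The button starts in the second (-70); the third (-30) is this one.

How it is judged:
By the outcome, as a careful person would: the job done as asked, in the order asked, and still so for the second after the job is handed in, with the robot touching nothing.
It also fails if it takes over 48 s, if anything falls off the work surface, if the arm or the gripper's body presses on something with over 40 N, if the wrist force passes 120 N, or if a joint passes its speed limit or range.

## Working session

There is one attempt and no reset: what is moved stays moved. The work goes in short steps, Python scripts to look and compute and a tool call to move; the robot and the scene stay as the last step left them, time stands still between calls to the robot, and variables do not carry over. Pictures are saved under pics/ and viewed, about 8 in all and at most 12, crops included, and the job is handed in when it is done.

Besides the shell and the picture viewer there is one more tool, called after ">>>" by a JSON object that holds its "name" and its "arguments". send_rows: Moves the arm, as the interface text tells. Its arguments: {"type":"object","properties":{"moves":{"type":"array","items":{"type":"array","items":{"type":"array","items":{"type":"number"}}}},"grip":{"type":"number"}},"required":["moves"]}

```bash
mkdir -p pics; cat > h.py <<'E'
import numpy as np, cv2
from cell import env
def ray(c,uv):
    p=cv2.undistortPoints(np.array([[uv]],float),np.array(c["mtx"]),np.array(c["distortion"])).ravel()
    T=np.array(c["T"]); d=T[:3,:3]@np.array([p[0],-p[1],-1]); return T[:3,3],d
def at_z(c,uv,z):
    o,d=ray(c,uv); return o+d*(z-o[2])/d[2]
def proj(c,P):
    T=np.array(c["T"]); q=(np.asarray(P,float).reshape(-1,3)-T[:3,3])@T[:3,:3]; q=q*[1,-1,-1]
    return cv2.projectPoints(q,np.zeros(3),np.zeros(3),np.array(c["mtx"]),np.array(c["distortion"]))[0].reshape(-1,2)
def tri(c1,u1,c2,u2):
    o1,d1=ray(c1,u1);o2,d2=ray(c2,u2)
    s=np.linalg.lstsq(np.c_[d1,-d2],o2-o1,rcond=None)[0]
    a,b=o1+d1*s[0],o2+d2*s[1]; return (a+b)/2,np.linalg.norm(a-b)
def save(c,n): cv2.imwrite("pics/"+n,c["image"][:,:,::-1])
E
python3 - <<'E'
from h import *
np.set_printoptions(precision=1,suppress=True)
C={n:env.read_camera(n) for n in("scene","top")}
for n in C: save(C[n],n+"0.png"); print(n,np.array(C[n]["T"])[:3,3])
for t in("work_stop","button_cap","knob_grip","next_hole","stop_tube","follower","ink_tub","screwdriver","tape_measure","offcut"):
    r={n:env.look_for(n,t) for n in C}
    print(t,[(n,np.array(d["xy"]),round(d["confidence"],2)) for n in C for d in r[n][:2]])
    if r["scene"] and r["top"]: print("   ",*tri(C["scene"],r["scene"][0]["xy"],C["top"],r["top"][0]["xy"]))
print(env.state())
E
python3 -c "
import cv2,numpy as np
" 
```

```text
scene [1086.6  276.3  700.1]
top [445.8  49.8 839.6]
work_stop [('scene', array([256.6, 204.5]), 0.73), ('top', array([330.8, 221. ]), 0.78)]
    [564.  -58.3  29.5] 11.11878917323285
button_cap [('scene', array([213.1, 157.8]), 0.74), ('top', array([380.4, 217. ]), 0.6)]
    [ 547.7 -142.9   90.5] 1.0621160969164594
knob_grip [('scene', array([277.7, 199.8]), 0.73), ('top', array([296.1, 212.6]), 0.69)]
    [583.9   1.6  87. ] 1.3589962250499485
next_hole [('scene', array([253. , 212.1]), 0.62), ('top', array([337.2, 224. ]), 0.84)]
    [559.6 -72.   -0.9] 14.84410618453683
stop_tube [('scene', array([305.6, 234.5]), 0.72), ('top', array([264.7, 217.1]), 0.95)]
    [594.8  57.8  41.4] 3.2177869889526005
follower [('scene', array([252. , 230.2]), 0.67)]
ink_tub [('scene', array([120.8, 207.5]), 0.78), ('top', array([411.9, 147. ]), 0.62)]
    [ 679.7 -250.1   42.4] 1.0439171851002134
screwdriver [('scene', array([312.9, 186.7]), 0.81), ('top', array([305.5, 278. ]), 0.79), ('top', array([297.5, 211.4]), 0.18)]
    [468.3   7.5  14.2] 7.842306815400652
tape_measure [('scene', array([250.9, 141.2]), 0.83), ('top', array([386. , 286.5]), 0.83)]
    [ 426.3 -139.2   35. ] 0.9841238008067423
offcut [('top', array([269.2, 140.4]), 0.81), ('top', array([386.1, 221.5]), 0.74)]
{'t': 1.1, 'joints': array([-1.2,  0.5,  1.6,  0. ,  1.1, -0.1]), 'qvel': array([ 0., -0., -0.,  0., -0., -0.]), 'tau': array([ -0. , -61.2, -25.8,   0.1,   0. ,  -0. ]), 'eef_pos': array([ 279.6, -559. ,  222.6]), 'tcp_rot': array([-3.1, -0. , -1.1]), 'ft_force': array([ 0.6, -0.6,  0.4]), 'moment': array([ 0.,  0., -0.]), 'opening': 0.9973701385200188}
```

View pics/top0.png

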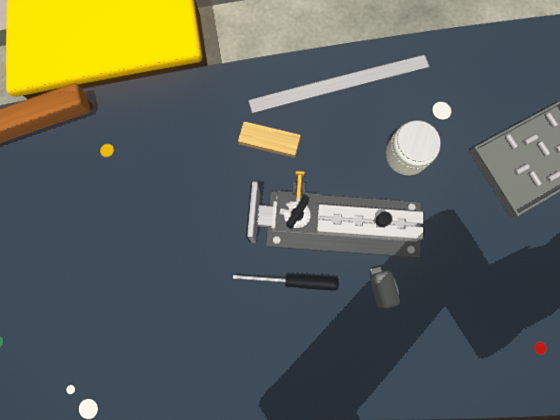

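View pics/scene0.png

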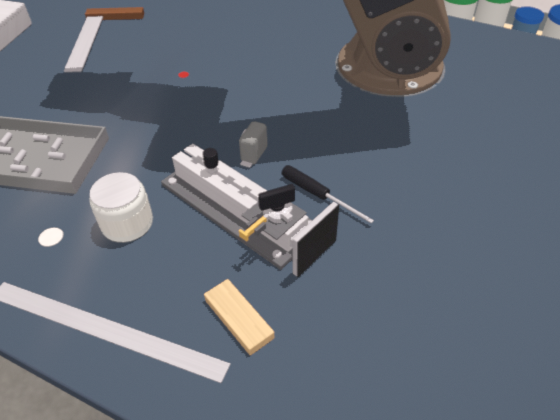

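```bash
cat > fit.py <<'E'
from h import *
from scipy.optimize import minimize
def box(x0,x1,y0,y1,z0,z1): return np.array([[x,y,z] for x in(x0,x1) for y in(y0,y1) for z in(z0,z1)],float)
def cyl(x,y,r,z0,z1):
    a=np.linspace(0,2*np.pi,24); return np.vstack([np.c_[x+r*np.cos(a),y+r*np.sin(a),a*0+z] for z in(z0,z1)])
def W(p,P):
    c,s=np.cos(p[2]),np.sin(p[2]); return P@np.array([[c,s,0],[-s,c,0],[0,0,1]])+[p[0],p[1],0]
def mask(c,hulls,S=4):
    m=np.zeros((420*S,560*S),np.uint8)
    for h in hulls: cv2.fillConvexPoly(m,cv2.convexHull(((proj(c,h)+.5)*S*16).astype(np.int32)),1,shift=4)
    return cv2.resize(m.astype(np.float32),(560,420),interpolation=cv2.INTER_AREA)
def cost(p,C,M,hulls):
    t=0
    for n in M:
        m=mask(C[n],[W(p,h) for h in hulls]); t+=1-np.minimum(m,M[n]).sum()/np.maximum(m,M[n]).sum()
    return t
def fit(C,M,hulls,p0,yaw=True):
    f=(lambda q:cost([p0[0]+q[0]*10,p0[1]+q[1]*10,p0[2]+(q[2]*.2 if yaw else 0)],C,M,hulls))
    r=minimize(f,np.zeros(3),method="Nelder-Mead",options=dict(initial_simplex=np.array([[0,0,0],[1,0,0],[0,1,0],[0,0,1.]]),xatol=.01,fatol=1e-4))
    q=r.x; return np.array([p0[0]+q[0]*10,p0[1]+q[1]*10,p0[2]+(q[2]*.2 if yaw else 0)]),r.fun
def masks(t,names=("scene","top")):
    M={}
    for n in names:
        o=env.outline_of(n,t)
        if o: M[n]=o[0]["region"].astype(np.float32)
    return M
E
python3 - <<'E'
from fit import *
C={n:env.read_camera(n) for n in("scene","top")}
cap=[cyl(0,0,13,70,98)]
Mc=masks("button_cap"); Mk=masks("knob_grip"); Mw=masks("work_stop")
for k,M in(("cap",Mc),("knob",Mk),("ws",Mw)): print(k,{n:int(M[n].sum()) for n in M})
print("cap",fit(C,Mc,cap,[548,-143,0],False))
wing=[box(-30,30,-6.5,6.5,76,108)]
for y in(-.6,-1.2,.6,1.2): print("knob",fit(C,Mk,wing,[584,2,y]))
ws=[box(-55,55,-150,150,0,12),box(-25,25,-140,140,12,56),cyl(0,-70,13,56,98),box(-50,50,157,165,0,95),box(-20,20,140,160,20,50)]
for k,hs in(("ws",ws),("noend",ws[:3])):
    p,c=fit(C,Mw,hs,[565,-78,-.1]); print(k,p,c)
    print(" cap",W(p,np.array([[0,-70,84.]]))," knob",W(p,np.array([[0,85,94.]])))
for n in C:
    im=cv2.resize(C[n]["image"][:,:,::-1],None,fx=4,fy=4)
    for h in ws[:4]:
        q=proj(C[n],W(p,h)); cv2.polylines(im,[((cv2.convexHull(q.astype(np.float32))+.5)*4).astype(int)],1,(0,255,0),1)
    m=(Mw[n]>0).astype(np.uint8); cs,_=cv2.findContours(cv2.resize(m,None,fx=4,fy=4,interpolation=0),0,1); cv2.drawContours(im,cs,-1,(0,0,255),1)
    (a,b)=(230,170) if n=="top" else (155,130)
    cv2.imwrite(f"pics/{n}1.png",im[b*4:b*4+(400 if n=="top" else 600),a*4:a*4+800])
E
```

```text
cap {'scene': 290, 'top': 218}
knob {'scene': 1056, 'top': 645}
ws {'scene': 10227, 'top': 9828}
cap (array([ 544.26690838, -149.82871619,    0.        ]), np.float64(0.3545977473258972))
knob (array([ 5.84818201e+02, -1.20741018e-01, -7.54740146e-01]), np.float64(0.908771812915802))
knob (array([ 5.84455448e+02, -1.86464389e-01, -7.63113972e-01]), np.float64(0.910529375076294))
knob (array([ 5.84590735e+02, -5.34062601e-02,  2.37847005e+00]), np.float64(0.9108222723007202))
knob (array([ 5.85115761e+02, -3.99109893e-01,  2.39178218e+00]), np.float64(0.9096380472183228))
ws [ 5.61458169e+02 -8.01272652e+01 -2.48171607e-01] 0.19790667295455933
 cap [[ 544.26392917 -147.982686     84.        ]]  knob [[582.3368882    2.26860282  94.        ]]
noend [ 5.64103305e+02 -6.95194407e+01 -2.44614412e-01] 0.3415619730949402
 cap [[ 547.15054895 -137.43559527   84.        ]]  knob [[584.68879514  12.95017557  94.        ]]
```

View pics/top1.png

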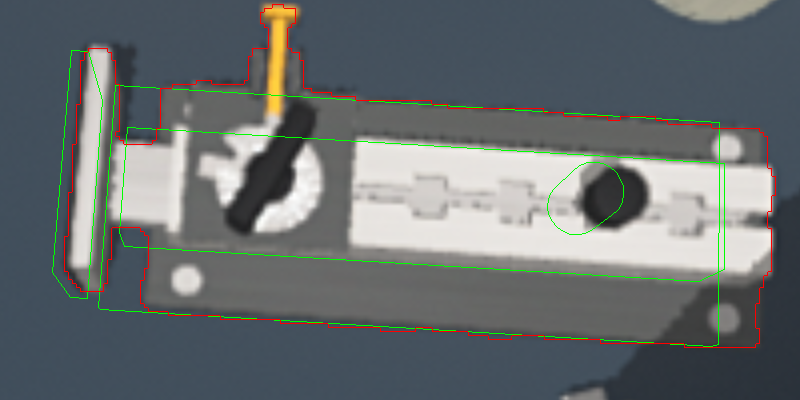

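View pics/scene1.png

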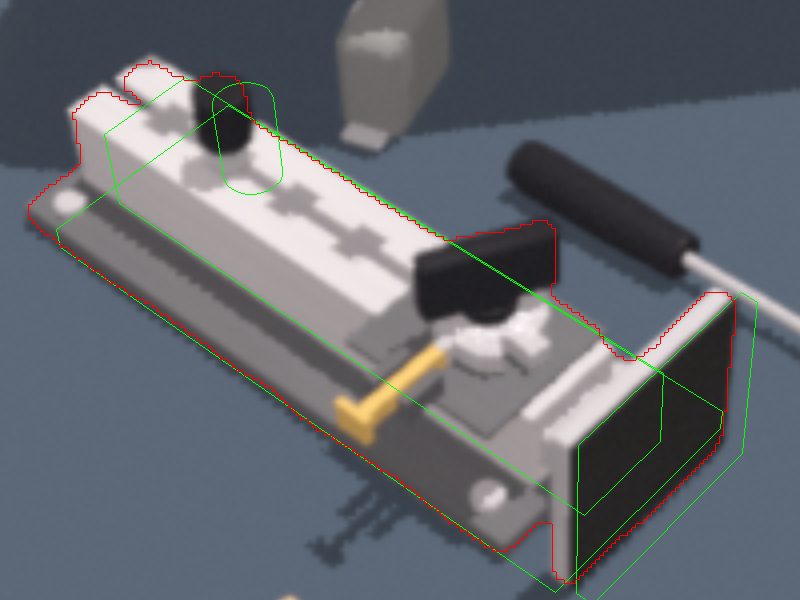

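```bash
python3 - <<'E'
from fit import *
C={n:env.read_camera(n) for n in("scene","top")}
def dark(t,th=75):
    M=masks(t);D={}
    for n in M:
        g=C[n]["image"].max(2); r=cv2.dilate(M[n],np.ones((5,5)))
        m=((g<th)&(r>0)).astype(np.uint8); k,l,s,_=cv2.connectedComponentsWithStats(m); D[n]=(l==1+np.argmax(s[1:,4])).astype(np.float32); print(t,n,D[n].sum())
    return D
Dc=dark("button_cap"); Dk=dark("knob_grip")
for ns in(("scene","top"),("scene",),("top",)):
    print("cap",ns,fit(C,{n:Dc[n] for n in ns},[cyl(0,0,13,70,98)],[544,-148,0],False))
    print("knob",ns,fit(C,{n:Dk[n] for n in ns},[box(-30,30,-6.5,6.5,76,108)],[583,2,-.75]))
Mw=masks("work_stop")
ws=[box(-55,55,-150,150,0,12),box(-25,25,-140,140,12,56),cyl(0,-70,13,56,98),box(-50,50,157,165,0,95),box(-20,20,140,160,20,50),cyl(0,85,20,56,76)]
w=fit(C,Dk,[box(-30,30,-6.5,6.5,76,108)],[583,2,-.75])[0]
ws.append(W([0,85,w[2]+.245],box(-30,30,-6.5,6.5,76,108)))
p,c=fit(C,Mw,ws,[562,-81,-.248]); print("ws",p,c,W(p,np.array([[0,-70,84.],[0,85,94]])))
out=[]
for n in C:
    im=cv2.resize(C[n]["image"][:,:,::-1],None,fx=4,fy=4)
    for h in ws:
        q=proj(C[n],W(p,h)); cv2.polylines(im,[((cv2.convexHull(q.astype(np.float32))+.5)*4).astype(int)],1,(0,255,0),1)
    for D in(Dc,Dk):
        cs,_=cv2.findContours(cv2.resize(D[n].astype(np.uint8),None,fx=4,fy=4,interpolation=0),0,1); cv2.drawContours(im,cs,-1,(0,0,255),1)
    (a,b)=(235,165) if n=="top" else (155,135)
    out.append(im[b*4:b*4+(360 if n=="top" else 560),a*4:a*4+760])
o=np.vstack(out); cv2.imwrite("pics/fit2.png",cv2.resize(o,None,fx=.65,fy=.65,interpolation=cv2.INTER_AREA))
E
```

```text
button_cap scene 268.0
button_cap top 183.0
knob_grip top 298.0
cap ('scene', 'top') (array([ 543.89814808, -149.79865928,    0.        ]), np.float64(0.39061295986175537))Traceback (most recent call last):
  File "<stdin>", line 12, in <module>
KeyError: 'scene'
```

```bash
cat > loc.py <<'E'
from fit import *
ctr=dict(cap=dict(scene=(210,158),top=(384,218)),knob=dict(scene=(277,198),top=(297,212)))
def dark(C,k,th=70,r=22,ctr=ctr):
    D={}
    for n in C:
        g=C[n]["image"].max(2); z=np.zeros((420,560),np.uint8); cv2.circle(z,tuple(int(v) for v in ctr[k][n]),r,1,-1)
        m=((g<th)&(z>0)).astype(np.uint8); _,l,s,_=cv2.connectedComponentsWithStats(m); D[n]=(l==1+np.argmax(s[1:,4])).astype(np.float32)
    return D
WING=box(-30,30,-6.5,6.5,76,108)
E
python3 - <<'E'
from loc import *
C={n:env.read_camera(n) for n in("scene","top")}
Dc,Dk=dark(C,"cap",r=14),dark(C,"knob")
for ns in(("scene","top"),("scene",),("top",)):
    print("cap",ns,fit(C,{n:Dc[n] for n in ns},[cyl(0,0,13,70,98)],[544,-148,0],False))
    print("knob",ns,fit(C,{n:Dk[n] for n in ns},[WING],[583,2,-.75]))
Mw=masks("work_stop")
ws=[box(-55,55,-150,150,0,12),box(-25,25,-140,140,12,56),cyl(0,-70,13,56,98),box(-50,50,157,165,0,95),box(-20,20,140,160,20,50),cyl(0,85,20,56,76)]
w=fit(C,Dk,[WING],[583,2,-.75])[0]
ws.append(W([0,85,w[2]+.245],WING))
p,c=fit(C,Mw,ws,[562,-81,-.248]); print("ws",p,c,W(p,np.array([[0,-70,84.],[0,85,94]])))
out=[]
for n in C:
    im=cv2.resize(C[n]["image"][:,:,::-1],None,fx=4,fy=4)
    for h in ws:
        q=proj(C[n],W(p,h)); cv2.polylines(im,[((cv2.convexHull(q.astype(np.float32))+.5)*4).astype(int)],1,(0,255,0),1)
    for D in(Dc,Dk):
        cs,_=cv2.findContours(cv2.resize(D[n].astype(np.uint8),None,fx=4,fy=4,interpolation=0),0,1); cv2.drawContours(im,cs,-1,(0,0,255),1)
    (a,b)=(235,165) if n=="top" else (155,135)
    out.append(im[b*4:b*4+(360 if n=="top" else 560),a*4:a*4+760])
o=np.vstack(out); cv2.imwrite("pics/fit2.png",cv2.resize(o,None,fx=.65,fy=.65,interpolation=cv2.INTER_AREA))
E
```

```text
cap ('scene', 'top') (array([ 543.64828493, -150.04859904,    0.        ]), np.float64(0.4124189615249634))
knob ('scene', 'top') (array([ 5.84271420e+02, -4.36583293e-02, -6.88874988e-01]), np.float64(0.3697499632835388))
cap ('scene',) (array([ 542.59331045, -151.15314021,    0.        ]), np.float64(0.16568529605865479))
knob ('scene',) (array([ 5.84495964e+02,  4.10110625e-03, -5.98142650e-01]), np.float64(0.169533371925354))
cap ('top',) (array([ 544.07142193, -148.87142647,    0.        ]), np.float64(0.22713702917099))
knob ('top',) (array([ 5.84194449e+02, -1.01322918e-01, -7.10603756e-01]), np.float64(0.18754631280899048))
ws [ 5.61897755e+02 -8.05236492e+01 -2.56490956e-01] 0.17355018854141235 [[ 544.1396038  -148.23367858   84.        ]
 [ 583.46122378    1.69567212   94.        ]]
```

View pics/fit2.png

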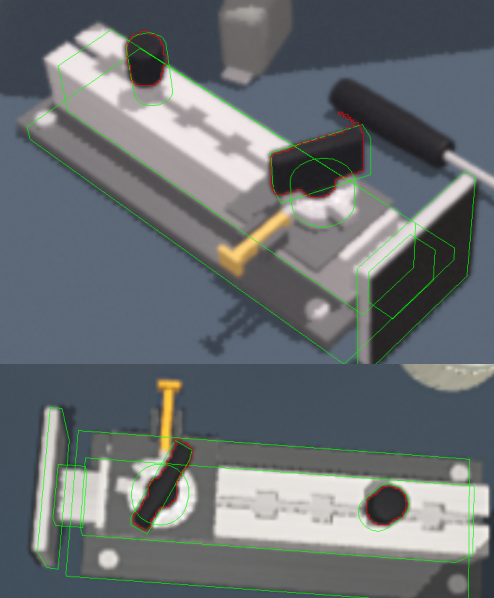

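```bash
cat > go.py <<'E'
import sys
from h import *
from scipy.spatial.transform import Rotation as R
def step(a,b):  # a,b=(x,y,z,yaw) commanded, tool down
    r=R.from_euler("xyz",[np.pi,0,a[3]]); s=r.inv().apply(np.array(b[:3])-a[:3])/300
    return np.r_[s,0,0,-(b[3]-a[3])/(np.pi/2)].round(4)
if __name__=="__main__":
    s=env.state(); print(s["t"],s["eef_pos"],s["tcp_rot"],s["ft_force"])
    v=list(map(float,sys.argv[1:])); v=[v[i:i+4] for i in range(0,len(v),4)]
    for a,b in zip(v,v[1:]): print(step(np.array(a),np.array(b)))
E
python3 go.py 279.6 -559 222.66 -1.107  420 -340 200 0.1  544 -150 150 1.31  544 -150 82 1.31
```

```text
2.0 [ 279.60136759 -558.99355919  222.67122123] [ 3.14157910e+00 -1.05941621e-04 -1.10703909e+00] [ 0.52842279 -0.73080263  0.38622654]
[-0.4435 -0.7451  0.0755  0.      0.     -0.7684]
[ 0.4745 -0.5889  0.1667  0.      0.     -0.7703]
[ 0.     -0.      0.2267  0.      0.     -0.    ]
```

>>> {"name": "send_rows", "arguments": {"moves": [[[-0.4435,-0.7451,0.0755,0,0,-0.7684],[-0.4435,-0.7451,0.0755,0,0,-0.7684],[-0.4435,-0.7451,0.0755,0,0,-0.7684],[-0.4435,-0.7451,0.0755,0,0,-0.7684],[-0.4435,-0.7451,0.0755,0,0,-0.7684],[-0.4435,-0.7451,0.0755,0,0,-0.7684],[-0.4435,-0.7451,0.0755,0,0,-0.7684],[-0.4435,-0.7451,0.0755,0,0,-0.7684],[-0.4435,-0.7451,0.0755,0,0,-0.7684],[-0.4435,-0.7451,0.0755,0,0,-0.7684],[-0.4435,-0.7451,0.0755,0,0,-0.7684],[-0.4435,-0.7451,0.0755,0,0,-0.7684]]], "grip": -1}}

```text
t: 3.0
eef_pos: [420.1, -340.0, 200.0]
tcp_rot: [3.141, -0.0, 0.097]
ft_force: [-0.4, -0.7, -0.6]
opening: 1.001
```

>>> {"name": "send_rows", "arguments": {"moves": [[[0.4745,-0.5889,0.1667,0,0,-0.7703],[0.4745,-0.5889,0.1667,0,0,-0.7703],[0.4745,-0.5889,0.1667,0,0,-0.7703],[0.4745,-0.5889,0.1667,0,0,-0.7703],[0.4745,-0.5889,0.1667,0,0,-0.7703],[0.4745,-0.5889,0.1667,0,0,-0.7703],[0.4745,-0.5889,0.1667,0,0,-0.7703],[0.4745,-0.5889,0.1667,0,0,-0.7703],[0.4745,-0.5889,0.1667,0,0,-0.7703],[0.4745,-0.5889,0.1667,0,0,-0.7703],[0.4745,-0.5889,0.1667,0,0,-0.7703],[0.4745,-0.5889,0.1667,0,0,-0.7703]]]}}

```text
t: 4.0
eef_pos: [544.0, -150.1, 150.0]
tcp_rot: [3.142, 0.0, 1.305]
ft_force: [0.3, -1.1, 0.2]
opening: 0.996
```

>>> {"name": "send_rows", "arguments": {"moves": [[[0,0,0.1,0,0,0],[0,0,0.2267,0,0,0],[0,0,0.2267,0,0,0],[0,0,0.2267,0,0,0],[0,0,0.2267,0,0,0]]]}}

```text
t: 4.42
eef_pos: [544.6, -150.3, 83.3]
tcp_rot: [3.141, 0.0, 1.308]
ft_force: [0.3, -0.6, 0.6]
opening: 1.003
```

>>> {"name": "send_rows", "arguments": {"moves": [[[0,0,0,0,0,0],[0,0,0,0,0,0],[0,0,0,0,0,0],[0,0,0,0,0,0],[0,0,0,0,0,0],[0,0,0,0,0,0],[0,0,0,0,0,0],[0,0,0,0,0,0],[0,0,0,0,0,0],[0,0,0,0,0,0]]], "grip": 1}}

```text
t: 5.25
eef_pos: [544.0, -150.0, 81.9]
tcp_rot: [-3.142, 0.0, 1.31]
ft_force: [-0.0, 0.5, 0.5]
opening: 0.353
```

>>> {"name": "send_rows", "arguments": {"moves": [[[0,0,0,0,0,0],[0,0,0,0,0,0],[0,0,0,0,0,0],[0,0,0,0,0,0],[0,0,0,0,0,0]]]}}

```text
t: 5.67
eef_pos: [544.0, -150.0, 81.9]
tcp_rot: [-3.142, 0.0, 1.31]
ft_force: [0.1, -0.2, -0.3]
opening: 0.265
```

>>> {"name": "send_rows", "arguments": {"moves": [[[0,0,0.01,0,0,0],[0,0,0.02,0,0,0],[0,0,0.0283,0,0,0],[0,0,0.0283,0,0,0],[0,0,0.0283,0,0,0],[0,0,0.0283,0,0,0],[0,0,0.0283,0,0,0]]]}}

```text
t: 6.25
eef_pos: [544.1, -150.0, 73.5]
tcp_rot: [3.141, 0.0, 1.31]
ft_force: [-1.3, -0.1, 6.6]
opening: 0.269
```

>>> {"name": "send_rows", "arguments": {"moves": [[[0.0167,0,0,0,0,0],[0.0333,0,0,0,0,0],[0.05,0,0,0,0,0],[0.0667,0,0,0,0,0],[0.0833,0,0,0,0,0],[0.1,0,0,0,0,0],[0.1167,0,0,0,0,0],[0.1333,0,0,0,0,0],[0.1333,0,0,0,0,0],[0.1333,0,0,0,0,0],[0.1333,0,0,0,0,0]]]}}

```text
t: 7.17
eef_pos: [554.3, -111.0, 73.5]
tcp_rot: [-3.142, -0.0, 1.31]
ft_force: [-0.3, 3.1, 6.7]
opening: 0.268
```

>>> {"name": "send_rows", "arguments": {"moves": [[[0,0,-0.01,0,0,0],[0,0,-0.02,0,0,0],[0,0,-0.0283,0,0,0],[0,0,-0.0283,0,0,0],[0,0,-0.0283,0,0,0],[0,0,-0.0283,0,0,0]]]}}

```text
t: 7.67
eef_pos: [554.2, -111.3, 81.9]
tcp_rot: [-3.141, 0.0, 1.31]
ft_force: [-1.2, 2.4, 0.4]
opening: 0.268
```

>>> {"name": "send_rows", "arguments": {"moves": [[[0,0,0,0,0,0],[0,0,0,0,0,0],[0,0,0,0,0,0],[0,0,0,0,0,0],[0,0,0,0,0,0],[0,0,0,0,0,0],[0,0,0,0,0,0]]], "grip": -1}}

```text
t: 8.25
eef_pos: [554.3, -111.4, 81.9]
tcp_rot: [3.142, 0.0, 1.31]
ft_force: [0.6, 1.4, -0.4]
opening: 0.703
```

>>> {"name": "send_rows", "arguments": {"moves": [[[0,0,-0.1,0,0,0],[0,0,-0.2,0,0,0],[0,0,-0.25,0,0,0],[0,0,-0.25,0,0,0],[0,0,-0.25,0,0,0]]]}}

```text
t: 8.67
eef_pos: [554.5, -111.4, 157.4]
tcp_rot: [3.14, 0.0, 1.31]
ft_force: [0.4, 0.4, -1.0]
opening: 0.991
```

```bash
python3 - <<'E'
from fit import *
C={n:env.read_camera(n) for n in("scene","top")}
for t in("button_cap","knob_grip","stop_tube"):
    print(t,[(n,np.array(d["xy"]).round(1),round(d["confidence"],2)) for n in C for d in env.look_for(n,t)[:2]])
for P in([[544,-150,84]],[[554.3,-111.3,84]]): print([proj(C[n],P).round(1) for n in C])
im=cv2.resize(C["scene"]["image"][:,:,::-1][130:280,155:355],None,fx=4,fy=4)
cv2.imwrite("pics/s3.png",im)
E
python3 go.py 554.3 -111 157 1.31 584 0 157 0.88  584 0 89 0.88
```

```text
button_cap [('scene', array([227.6, 169.9]), 0.59)]
knob_grip [('scene', array([275. , 200.8]), 0.6), ('top', array([296.6, 214.9]), 0.97)]
stop_tube [('scene', array([321.9, 243.7]), 0.71), ('top', array([238.3, 214.4]), 0.69)]
[array([[210.9, 158. ]]), array([[383.7, 219.1]])]
[array([[227. , 168.4]]), array([[361.5, 217.4]])]
9.0667 [ 554.18668662 -111.31327843  156.34156564] [-3.14059514e+00  1.13425927e-05  1.30997915e+00] [-1.06721234 -0.27211514 -1.02082044]
[3.830e-01 2.000e-04 0.000e+00 0.000e+00 0.000e+00 2.737e-01]
[ 0.     -0.      0.2267  0.      0.     -0.    ]
```

View pics/s3.png

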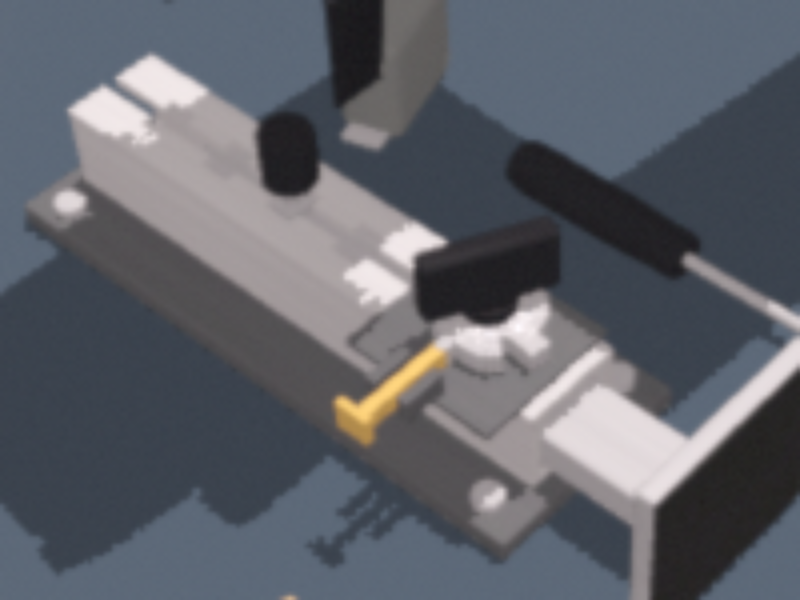

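>>> {"name": "send_rows", "arguments": {"moves": [[[0.13,0,0,0,0,0.09],[0.26,0,0,0,0,0.18],[0.383,0,0,0,0,0.2737],[0.383,0,0,0,0,0.2737],[0.383,0,0.1,0,0,0.2737],[0.383,0,0.2,0,0,0.2737],[0.383,0,0.2267,0,0,0.2737],[0.383,0,0.2267,0,0,0.2737],[0.383,0,0.2267,0,0,0.2737]]]}}

```text
t: 9.82
eef_pos: [584.2, -0.5, 89.3]
tcp_rot: [-3.141, 0.0, 0.88]
ft_force: [-0.5, -0.0, 0.7]
opening: 1.002
```

>>> {"name": "send_rows", "arguments": {"moves": [[[0,0,0,0,0,0],[0,0,0,0,0,0],[0,0,0,0,0,0],[0,0,0,0,0,0],[0,0,0,0,0,0],[0,0,0,0,0,0],[0,0,0,0,0,0],[0,0,0,0,0,0],[0,0,0,0,0,0],[0,0,0,0,0,0],[0,0,0,0,0,0],[0,0,0,0,0,0]]], "grip": 1}}

```text
t: 10.82
eef_pos: [584.0, -0.3, 88.9]
tcp_rot: [3.142, 0.0, 0.88]
ft_force: [0.0, 0.5, 0.6]
opening: 0.218
```

>>> {"name": "send_rows", "arguments": {"moves": [[[0,0,0,0,0,0],[0,0,0,0,0,0],[0,0,0,0,0,0],[0,0,0,0,0,0],[0,0,0,0,0,0]]]}}

```text
t: 11.23
eef_pos: [583.6, -1.1, 88.9]
tcp_rot: [-3.142, 0.001, 0.88]
ft_force: [-1.5, -5.7, 1.0]
opening: 0.136
```

```bash
python3 -c "
from h import *
s=env.state();print({k:s[k] for k in('t','eef_pos','tcp_rot','ft_force','moment','opening','joints')})"
```

```text
{'t': 11.2333, 'eef_pos': array([583.59810642,  -1.06011361,  88.91998877]), 'tcp_rot': array([-3.14154650e+00,  1.26206168e-03,  8.80278660e-01]), 'ft_force': array([-1.47735185, -5.66486628,  1.01729753]), 'moment': array([-0.9551781 ,  0.23758219,  0.10384392]), 'opening': 0.13610195894109284, 'joints': array([-1.14507681e-01,  5.97452654e-01,  1.78997181e+00, -1.50797435e-03,
        7.54894880e-01, -9.93687613e-01])}
```

>>> {"name": "send_rows", "arguments": {"moves": [[[-0.004,0,0,0,0,0.06],[-0.004,0,0,0,0,0.12],[-0.004,0,0,0,0,0.18],[-0.004,0,0,0,0,0.24],[-0.004,0,0,0,0,0.3],[-0.004,0,0,0,0,0.36],[-0.004,0,0,0,0,0.42],[-0.004,0,0,0,0,0.48]]]}}

```text
t: 11.9
eef_pos: [582.6, -1.7, 88.9]
tcp_rot: [3.141, 0.002, 0.122]
ft_force: [-4.3, -4.8, 1.4]
opening: 0.134
```

```bash
python3 -c "
from h import *
s=env.state();print({k:s[k] for k in('t','eef_pos','tcp_rot','ft_force','moment','opening')})"
```

```text
{'t': 11.9, 'eef_pos': array([582.55059758,  -1.65022839,  88.89834503]), 'tcp_rot': array([3.14115981e+00, 1.54297276e-03, 1.22009389e-01]), 'ft_force': array([-4.31174631, -4.75652898,  1.42099805]), 'moment': array([-0.75573977,  0.53501131,  0.20811196]), 'opening': 0.1343413176477518}
```

>>> {"name": "send_rows", "arguments": {"moves": [[[-0.0025,0.002,0,0,0,0.04],[-0.0025,0.002,0,0,0,0.08],[-0.0025,0.002,0,0,0,0.12],[-0.0025,0.002,0,0,0,0.16],[-0.0025,0.002,0,0,0,0.19],[-0.0025,0.002,0,0,0,0.21],[-0.0025,0.002,0,0,0,0.233],[-0.0025,0.002,0,0,0,0.233],[-0.0025,0.002,0,0,0,0.233]]]}}

```text
t: 12.65
eef_pos: [582.0, -1.8, 88.9]
tcp_rot: [3.141, 0.001, -0.239]
ft_force: [-3.9, 1.0, 2.2]
opening: 0.134
```

```bash
python3 - <<'E'
from h import *
C=env.read_camera("scene")
s=env.state();print({k:s[k] for k in('t','eef_pos','tcp_rot','ft_force','moment','opening')})
print(env.look_for("scene","follower"))
cv2.imwrite("pics/s4.png",cv2.resize(C["image"][:,:,::-1][160:280,205:365],None,fx=4,fy=4))
E
```

```text
{'t': 12.7, 'eef_pos': array([582.0242322 ,  -1.83363121,  88.89979867]), 'tcp_rot': array([ 3.14145901e+00,  1.10055620e-03, -2.38727504e-01]), 'ft_force': array([-4.60917161,  1.37784173,  3.25571845]), 'moment': array([ 0.21423455,  0.65019125, -0.00804205]), 'opening': 0.1375955680680948}
[{'xy': [252.9, 229.2], 'confidence': 0.5}]
```

View pics/s4.png

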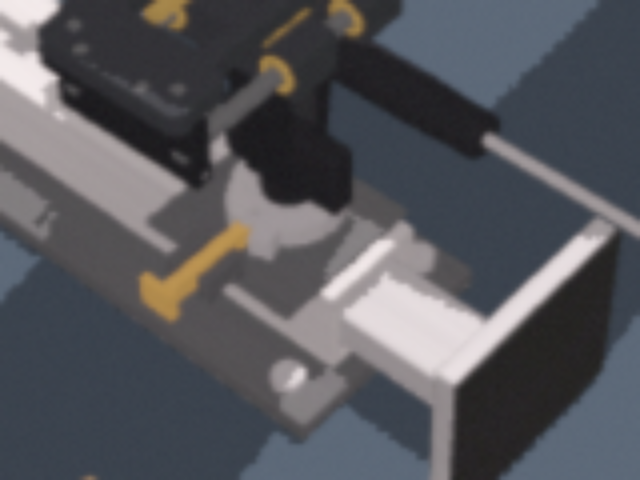

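```bash
python3 - <<'E'
from h import *
c=env.read_camera("scene"); save(c,"s5.png")
def head(im):
    b,g,r=[im[...,i].astype(float) for i in range(3)]
    m=(r-b>50)&(r>90); z=np.zeros(m.shape,bool); z[222:246,232:256]=1; m&=z
    v,u=np.nonzero(m); 
    d=np.array([0.8,-0.6]); s=u*d[0]+v*d[1]; k=s<np.quantile(s,0.35)
    return m.sum(),u.mean(),v.mean(),np.percentile(s,[0,5,10,20,50]).round(2)
for f in("scene0.png","s5.png"): print(head(cv2.imread("pics/"+f)))
# px per mm along stop +x at the head
x=np.array([np.cos(.26),-np.sin(.26),0]); P=at_z(c,(244,234),66)
print(P,proj(c,[P,P-3*x,P+4*x])-[244,234])
E
```

```text
(np.int64(157), np.float64(246.9299363057325), np.float64(231.78980891719746), array([50.2 , 51.4 , 52.12, 53.4 , 57.4 ]))
(np.int64(141), np.float64(247.5035460992908), np.float64(231.3049645390071), array([51.6, 52.8, 53.4, 54.6, 58. ]))
[654.81260171 -22.43634295  66.        ] [[-5.68434189e-14  0.00000000e+00]
 [ 1.34640527e+00 -1.12394244e+00]
 [-1.80282403e+00  1.50494875e+00]]
```

>>> {"name": "send_rows", "arguments": {"moves": [[[-0.003,0,0,0,0,0.006],[-0.003,0,0,0,0,0.013],[-0.003,0,0,0,0,0.013],[-0.003,0,0,0,0,0.013]]]}}

```text
t: 13.13
eef_pos: [581.9, -1.7, 88.9]
tcp_rot: [-3.142, -0.001, -0.26]
ft_force: [-1.3, 0.3, -0.8]
opening: 0.132
```

```bash
python3 - <<'E'
from h import *
c=env.read_camera("scene"); save(c,"s6.png")
s=env.state();print({k:s[k] for k in('t','eef_pos','tcp_rot','ft_force','moment')})
for f in("scene0.png","s5.png","s6.png"):
    im=cv2.imread("pics/"+f).astype(float); w=np.clip(im[...,2]-im[...,0],0,None)[222:246,232:256]
    w[w<25]=0; v,u=np.mgrid[222:246,232:256]; s=u*.77-v*.64
    print(f,[round(float((w*(s<=t)).sum()/80),1) for t in(39,40,41,42,43,44,45,46,47)])
E
```

```text
{'t': 13.1833, 'eef_pos': array([581.90362932,  -1.74036795,  88.9295134 ]), 'tcp_rot': array([-3.14157918e+00, -5.24950980e-04, -2.60032405e-01]), 'ft_force': array([ 0.0151807 ,  1.81193882, -0.69943079]), 'moment': array([ 0.2307786 , -0.11767532,  0.09134309])}
scene0.png [82.8, 97.6, 108.6, 119.3, 129.0, 138.2, 147.7, 158.2, 168.4]
s5.png [52.0, 70.1, 83.6, 94.0, 101.9, 109.7, 117.8, 126.1, 135.0]
s6.png [52.1, 70.1, 83.6, 93.8, 101.8, 109.6, 117.7, 126.0, 134.9]
```

>>> {"name": "send_rows", "arguments": {"moves": [[[0,0,0,0,0,0],[0,0,0,0,0,0],[0,0,0,0,0,0],[0,0,0,0,0,0],[0,0,0,0,0,0],[0,0,0,0,0,0],[0,0,0,0,0,0]]], "grip": -1}}

```text
t: 13.77
eef_pos: [581.7, -1.8, 88.9]
tcp_rot: [3.141, -0.0, -0.26]
ft_force: [0.5, -0.3, -1.2]
opening: 0.567
```

>>> {"name": "send_rows", "arguments": {"moves": [[[0,0,-0.06,0,0,0],[0,0,-0.16,0,0,0],[0,0,-0.3,0,0,0],[0,0,-0.4,0,0,0],[-0.2,0,-0.5,0,0,0],[-0.4,0,-0.5,0,0,0],[-0.6,0,-0.5,0,0,0],[-0.6,0,-0.5,0,0,0],[-0.6,0,-0.5,0,0,0]]]}}

```text
t: 14.52
eef_pos: [403.3, 45.5, 239.1]
tcp_rot: [3.141, 0.001, -0.26]
ft_force: [0.7, 0.4, 1.1]
opening: 0.999
```

```bash
python3 - <<'E'
from loc import *
C={n:env.read_camera(n) for n in("scene","top")}; s=env.state(); print(s["t"],s["eef_pos"],s["ft_force"])
k=dict(knob=dict(scene=(277,198),top=(297,212)),cap=dict(scene=(227,168),top=(361,217)))
print("knob",fit(C,dark(C,"knob",ctr=k),[WING],[584,0,-1.83]),"expect yaw -1.83")
print("cap",fit(C,dark(C,"cap",r=14,ctr=k),[cyl(0,0,13,70,98)],[554,-111,0],False))
for t in("ink_tub","screwdriver","tape_measure","offcut"): print(t,[(n,np.array(d["xy"]).round(1)) for n in C for d in env.look_for(n,t)[:1]])
a=cv2.resize(C["scene"]["image"][:,:,::-1][130:275,155:355],None,fx=3,fy=3); b=cv2.resize(C["top"]["image"][:,:,::-1][165:220,215:415],None,fx=3,fy=3)
cv2.imwrite("pics/s7.png",np.vstack([a,b]))
E
```

```text
14.6167 [405.23404225  45.25686602 239.63361587] [-0.02933301  0.19492189 -0.83595717]
knob (array([ 5.84205397e+02,  2.09174819e-01, -1.85609819e+00]), np.float64(0.3644384741783142)) expect yaw -1.83
cap (array([ 555.73804794, -110.54039231,    0.        ]), np.float64(0.4533717632293701))
ink_tub [('scene', array([120.4, 205.5])), ('top', array([413.5, 147.6]))]
screwdriver [('scene', array([310.1, 183.2])), ('top', array([326.2, 278.3]))]
tape_measure [('scene', array([251.8, 141.8])), ('top', array([388.3, 285.5]))]
offcut [('scene', array([238.8, 313.7])), ('top', array([268.4, 139.6]))]
```

View pics/s7.png

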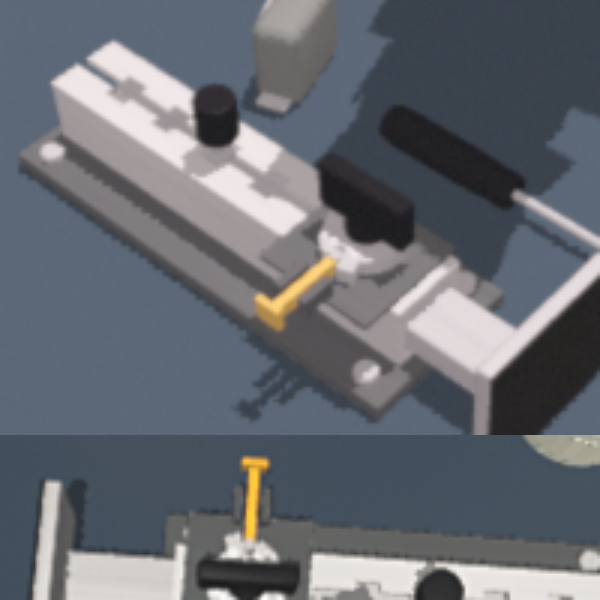

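```bash
python3 -c "
from cell import env
print(env.job_done())"
```

```text
the job is handed in; nothing more can be done
None
```

The length stop is one hole longer and the wing knob is turned until its follower dropped into the notch. I handed the job in with about 14.6 s on the robot's clock.

- **Button and tube:** I gripped the cap, pressed it down 8.5 mm (6.6 N, within the spring's range), slid it 40 mm outwards, and let it rise before opening the jaws. The vertical force went back to about 0. The last pictures show the cap fully up in the third window, about 40 mm from where it started.
- **Knob and follower:** I turned the wing clockwise about 1.14 rad. The turning moment fell from about 0.21 Nm to about 0 near the end, and a small further turn did not move the follower. I worked out the follower's inward movement from its brass head: about 2.2–2.4 mm in one camera and about 3 mm in the other. The second agrees with the stated −3 mm, the first falls a little short.
- **Final pose:** The wing measured −1.856 rad against the −1.83 rad I expected. That is within the accuracy of the fit.
- **Other things on the bench:** They look unmoved. The network's screwdriver position in the top view shifted about 20 pixels, but it moved only about 4 pixels in the other camera. I think the arm was partly hiding it in the top view. The arm kept clear of it, and the scene picture shows it in place.

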